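# Show the label of a calibration slide to the inspection camera

### The arm

A 6-joint arm with a two-finger parallel gripper is mounted at the origin on the work surface. World frame = base frame: x ahead of the robot, y to its left, z up, the work surface at z = 0. Lengths are in m, angles in rad, forces in N, time in s.
With the tool pointing down it reaches from about 0.275 to 0.775 m from the base axis. Payload 14.6 kg.
Tool frame: the origin (TCP) lies between the finger pads; the fingertips stand r.tip_extent ahead of it and the grasp point (between the pads) lies 8 mm behind it (r.tip_extent is the distance from the TCP to the fingertips, in m); z points along the fingers, y is the line along which they close (so a half turn about z gives the same grasp; the last joint's range is limited). The gripper opens to 85 mm and grips with 20 to 120 N. Pads are 22 mm wide; open, the fingers measure 114 mm over their backs; the gripper's body (76 mm by 85 mm) begins 54 mm behind the grasp point. The pads swing forward as they close: fully open they stand 13 mm farther back than shut.
Start: joints at [-1.317, 0.263, -0.048, 1.259, 0, 1.415], TCP at [0.209, -0.482, 0.242] pointing down, gripper open.
Joint ranges: [-2.65, 2.65], [-0.89, 1.7], [-1.18, 1.37], [-2.13, 2.11], [-1.35, 1.29], [-3.14, 3.14]. Speed limits (rad/s): [1.89, 1.89, 2.57, 2.79, 3.14, 3.14].

### API

Orientations are given as a rotation vector (axis times angle).
In Python, from plant import monitor, vision, r gives the robot as it stands.
- The arm moves only by the shell command python3 -m crank 'ROWS'. ROWS is JSON, a list of rows, each a list of 7 numbers: the turn, a rotation vector about the tool's x, y, z in units of 5 degrees (1.0 is 5 degrees), then the shift along the tool's x, y, z in units of 40 mm (1.0 is 40 mm), then the closure, from -1 (fully open) to 1 (shut). In form: [[rx, ry, rz, tx, ty, tz, jaw], ...]. A call has 1 to 20 rows; each row shifts and turns the commanded pose from where the row before left it, along the tool's axes as they then stand; what a row does not reach is not made up. A row lasts 1/12 s, in which the tool goes at most 41.7 mm and 7.16 degrees, less where a joint would pass 70% of its speed; a pose out of reach is approached as far as the arm can. A call is refused whole if a number of a shift passes 1 or a number of a turn 1, either way. A call with a gripper value outside its range is refused whole. The fingers move at their own pace and stop on an object; the grip force is fixed at half the most. Time passes only in rows, so rows that do not move let the fingers close. It gives the time, the measured TCP pose, the force, the opening and the grip force at its end, in the units of the state.
- monitor.read_state(): the state, without advancing time (a new reading comes with each control period).
- vision.capture(name): name is "scene" or "top" or "wrist"; returns a dict with "img" (384x512x3 uint8, red, green, blue), "K" (3x3 intrinsics, pixels), "rvec" (rotation vector, rad) and "tvec" (3), from world to camera coordinates, as OpenCV has them. Camera axes: x right, y down, z forward; pixel columns grow to the right and rows downward; lengths in m; the calibration is good to about 2 mm. A picture is of the moment at which its call begins. There is no depth.
- r.close_job(): hands the job in; it is judged then, once.
The state is a dict: "clock": time; "joint_pos": joint angles; "qvel": joint speeds; "tau": joint torques, N m; "eef_pos": TCP position; "tool_rot": TCP orientation; "wrist_force": force on the tool from outside, world axes, zero at the start; "ft_torque": the same for the moment, N m; "opening": finger opening in m; "gripper_force": force on a finger pad.
Only numpy, scipy, OpenCV 4.12 (cv2) and the standard library are available. Lean on these libraries where they do the work, as an engineer would, in place of code of your own. Each camera call takes 0.05 s, during which the arm holds its last target. There are 200 camera calls.

### The job

Turn the ring-light dimmer's pointer knob clockwise to the red mark. Then pick up the glass slide whose notched corner gives away its frosted label end, and hold it level, label face up, with the middle of the frosted end at the camera's focus: on the lens axis, 100 mm in front of the lens. Hold it by the clear glass, not over the frosted end; do not let it touch the camera stand, leave the blank slide and the other things on the bench alone, and finish still holding the slide there.

Things in the scene. Friction and masses are not known exactly. Their poses are not given: they have to be found in the camera images.
- slide: loose glass slide 76 x 26 x 5 mm, 25 g, flat on the bench, label face up. Clear glass with a fine black scale in the middle; the last 20 mm of one end are frosted white with black label bars, one corner there has a 6 x 6 mm square notch. Origin: centre of the underside, mid-length. +x along the length to the frosted end, +y across to the notched side, +z up out of the label face
- label (a point): middle of the frosted end on the slide's label face: 28 mm from the slide's origin along its +x and 5 mm above its underside
- blank_slide: a plain clear glass slide of the same size (76 x 26 x 5 mm), no frosting, no notch, loose, flat on the bench: leave alone. Origin: centre of the underside, +x along its length. The two slides' places are swapped at random, at least 130 mm apart
- dimmer_knob (a joint): angle of the dimmer's pointer knob, rad: 0 at its left stop, growing clockwise seen from above, 4.712 at its right stop. The red mark is at 2.356 (pointer towards the dimmer's +x); it starts 0.6 to 1.4 rad short of it. Light friction (0.05 N m), stays where it is left
- knob_grip (a point): middle of the knob's grip bar on its upright axis, 68.5 mm above the bench. Black bar 42 mm long, 14 wide, 24 high (top 80.5 mm above the bench) on a round skirt 45 mm across, its top 56.5 mm above the bench. Site +x lies along the bar to its pointer end (white line on top); pinch the bar across its 14 mm
- dimmer: fixed grey control box with black top, 95 (x) x 120 (y) x 50 mm high, pointer knob in the middle of its top, ring of white ticks and one broad red mark beyond the skirt on the box's +x side; green pilot lamp at its -x, -y corner. Origin: centre of the underside, under the knob's axis
- camera_head: inspection camera, fixed on the stand: black barrel with a 66 mm wide ring light round the lens at its lower end and a small blue-green camera on top, 147 mm long. Leans 45 degrees, looks down and back towards the robot. Origin: centre of the lens front; +z points from the lens up along its axis into the camera, so it looks along -z
- focus_point (a point): the camera's focus: on the lens axis, 100 mm in front of the lens (at camera_head's 0, 0, -0.1), 140 mm above the bench, in free air over the near edge of the stand's base
- stand: fixed camera stand: cream base plate 290 x 170 x 18 mm, steel post 378 mm high with black focus carriage and an arm at 250 mm that carries the camera. Origin: on the bench straight under the focus point; the base runs from 10 mm before it (-x) to 280 mm beyond (+x), 85 mm to each side, the post at +x 235 mm. +x: the way the camera leans, away from the robot; the free side to come in from is -x
- jar: loose amber jar with a red lid, 56 mm across, 60 mm high: leave alone. Origin: centre of the underside
- drill_block: loose blue block, 50 x 90 x 28 mm, with steel drills standing in it up to 62 mm above the bench: leave alone. Origin: centre of the underside
- mouse: loose black computer mouse, 100 x 58 x 35 mm: leave alone. Origin: centre of the underside
There are look-alikes about, which are no part of the job. What is shaped like the slide but blue or brown is not meant.

How it is judged:
By the outcome, as a careful person would: the job done as asked, in the order asked, and still so for the second after the job is handed in, while the arm keeps its last pose, push and grip.
It also fails if it takes over 58 s, if anything falls off the work surface, if the arm or the gripper's body presses on something with over 40 N, if the wrist force passes 120 N, or if a joint passes its speed limit or range.

## Working session

There is one attempt and no reset: what is moved stays moved. The work goes in short steps, Python scripts to look and compute and a shell command to move; the robot and the scene stay as the last step left them, time stands still between calls to the robot, and variables do not carry over. Pictures are saved under pics/ and viewed, at most 10 in all, crops included, and the job is handed in when it is done.

```bash
ls; mkdir -p pics; cat > h.py <<'E'
import numpy as np, cv2
from scipy.spatial.transform import Rotation as R
from plant import monitor, vision, r
def cap(n,f):
    c=vision.capture(n); cv2.imwrite('pics/'+f+'.png',c['img'][:,:,::-1]); np.savez('pics/'+f+'.npz',**c); return c
def load(f): return dict(np.load('pics/'+f+'.npz'))
def ray(c,uv):
    M=R.from_rotvec(np.ravel(c['rvec'])).as_matrix(); o=-M.T@np.ravel(c['tvec'])
    d=M.T@np.linalg.inv(c['K'])@np.array([uv[0],uv[1],1.]); return o,d/np.linalg.norm(d)
def onz(c,uv,z):
    o,d=ray(c,uv); return o+d*(z-o[2])/d[2]
def tri(obs):
    A=np.zeros((3,3));b=np.zeros(3);L=[ray(c,uv) for c,uv in obs]
    for o,d in L: P=np.eye(3)-np.outer(d,d);A+=P;b+=P@o
    x=np.linalg.solve(A,b); return x,[np.linalg.norm((np.eye(3)-np.outer(d,d))@(x-o)) for o,d in L]
def proj(c,p): return cv2.projectPoints(np.array([p],float),np.ravel(c['rvec']),np.ravel(c['tvec']),c['K'],None)[0].ravel()
def delta(pos,Rt):
    "turn (5deg) and shift (40mm) in tool axes from present pose"
    s=monitor.read_state();R0=R.from_rotvec(s['tool_rot'])
    return (R0.inv()*Rt).as_rotvec()/np.radians(5),R0.inv().apply(np.array(pos)-s['eef_pos'])/.04
E
python3 - <<'E'
from h import *
np.set_printoptions(precision=4,suppress=True)
for n in('top','scene','wrist'):
    c=cap(n,n+'0'); o,d=ray(c,(256,192)); print(n,o,d,c['K'][0,0])
s=monitor.read_state();print(s,r.tip_extent); print(R.from_rotvec(s['tool_rot']).as_matrix())
a=[cv2.imread(f'pics/{n}0.png') for n in('top','scene')]
cv2.imwrite('pics/both.png',cv2.resize(a[0],(800,600)));cv2.imwrite('pics/sc.png',cv2.resize(a[1],(800,600)))
E
```

```text
pics
top [0.3374 0.0556 1.2973] [ 0.1507  0.0045 -0.9886] 409.6800012869525
scene [ 1.2775 -0.4118  0.8086] [-0.6801  0.4332 -0.5914] 408.1517031712808
wrist [ 0.2695 -0.4539  0.3726] [-0.244  -0.1142 -0.963 ] 343.80495894132474
{'clock': 0.15, 'joint_pos': array([-1.3173,  0.2634, -0.0488,  1.2594,  0.    ,  1.4155]), 'qvel': array([-0.0011, -0.0012,  0.0005, -0.0012,  0.0002, -0.0003]), 'tau': array([  0.0019, -63.7827,  38.4648,   0.0107,  -0.0001,   0.    ]), 'eef_pos': array([ 0.2086, -0.4815,  0.2419]), 'tool_rot': array([-3.0753, -0.6375,  0.    ]), 'wrist_force': array([-0.141 , -0.3361, -0.0637]), 'ft_torque': array([ 0.0193,  0.029 , -0.0527]), 'gripper_force': 0.0, 'opening': 0.0857166034664819} 0.011
[[ 0.9176  0.3975 -0.0002]
 [ 0.3975 -0.9176  0.0008]
 [ 0.0002 -0.0009 -1.    ]]
```

View pics/both.png

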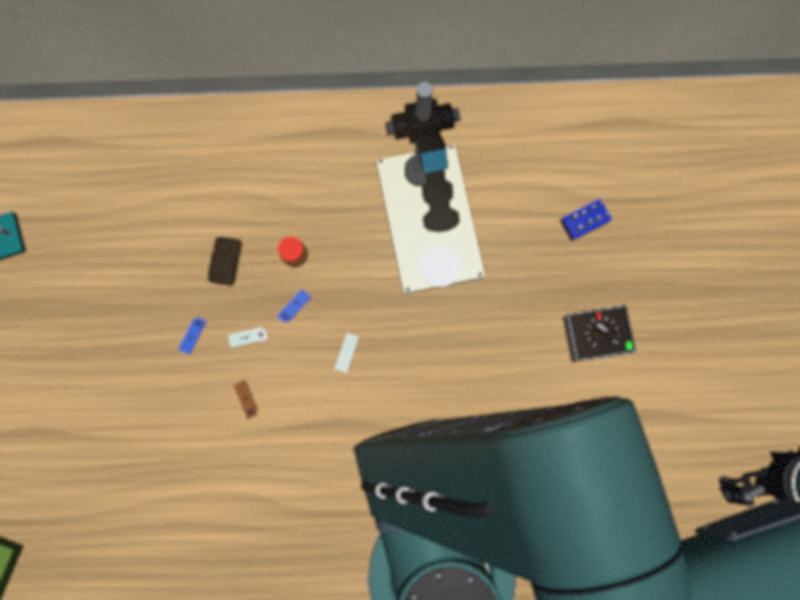

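View pics/sc.png

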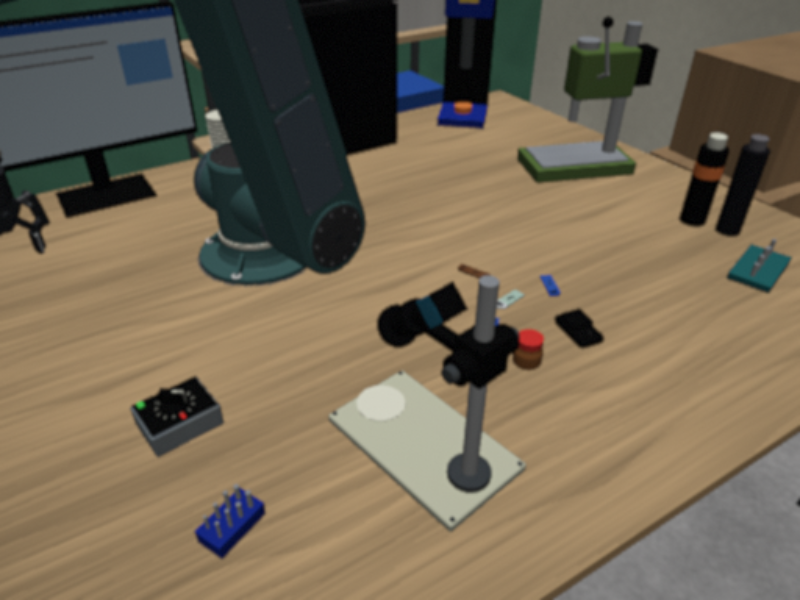

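The top view shows the dimmer at about (600,333), with its red mark at (598,315) and lamp at (629,345). The slide is at (247,337), the blank at (346,352), and the stand base spans (380–484, 147–292). The scene view shows the dimmer at (177,412) and the stand. Next I'll get coarse positions and plan a wrist look over the knob.

```bash
python3 - <<'E'
from h import *
np.set_printoptions(precision=4,suppress=True)
t=load('top0');k=.64
for n,uv,z in [('dimmer',(600,333),.05),('red',(598,315),.05),('lamp',(629,345),.05),('slide',(247,337),.005),('slR',(266,334),.005),('slL',(229,341),.005),('blank',(346,352),.005),('jar',(290,249),.06),('b1',(294,306),.005),('b2',(193,335),.005),('br',(246,399),.005),('stA',(404,291),.018),('stB',(484,275),.018),('stC',(378,161),.018),('stD',(456,147),.018)]:
    print(n,onz(t,np.array(uv)*k,z))
s=monitor.read_state();R0=R.from_rotvec(s['tool_rot']);w=load('wrist0');o,d=ray(w,(256,192))
print('cam in tool',R0.inv().apply(o-s['eef_pos']),R0.inv().apply(d), 'img right',R0.inv().apply(ray(w,(300,192))[1]-d))
E
```

```text
dimmer [ 0.4506 -0.3259  0.05  ]
red [ 0.4859 -0.3248  0.05  ]
lamp [ 0.4256 -0.3801  0.05  ]
slide [0.4679 0.3744 0.005 ]
slR [0.4729 0.3357 0.005 ]
slL [0.4609 0.411  0.005 ]
blank [0.4316 0.1737 0.005 ]
jar [0.635  0.2765 0.06  ]
b1 [0.5286 0.2785 0.005 ]
b2 [0.4753 0.4846 0.005 ]
br [0.3435 0.3755 0.005 ]
stA [0.5506 0.0529 0.018 ]
stB [ 0.5785 -0.1105  0.018 ]
stC [0.8279 0.0989 0.018 ]
stD [ 0.8531 -0.0654  0.018 ]
cam in tool [ 0.0669 -0.0012 -0.1307] [-0.2695  0.0086  0.963 ] img right [ 0.0025  0.1267 -0.0088]
```

```bash
python3 -m crank '[[0,0,0,0.7,-0.115,0,-1],[0,0,0,0.7,-0.115,0,-1],[0,0,0,0.7,-0.115,0,-1],[0,0,0,0.7,-0.115,0,-1],[0,0,0,0.7,-0.115,0,-1],[0,0,0,0.7,-0.115,0,-1],[0,0,0,0.7,-0.115,0,-1],[0,0,0,0.7,-0.115,0,-1],[0,0,0,0.7,-0.115,0,-1],[0,0,0,0.7,-0.115,0,-1],[0,0,0,0,0,0,-1]]'
python3 - <<'E'
from h import *
w=cap('wrist','w1'); cv2.imwrite('pics/w1b.png',cv2.resize(w['img'][:,:,::-1],(800,600)))
E
```

```text
clock: 1.07
eef_pos: [0.4502, -0.3258, 0.2419]
tool_rot: [-3.074, -0.642, -0.001]
wrist_force: [0.4, -0.7, -0.2]
opening: 0.0853
gripper_force: 0.0
```

View pics/w1b.png

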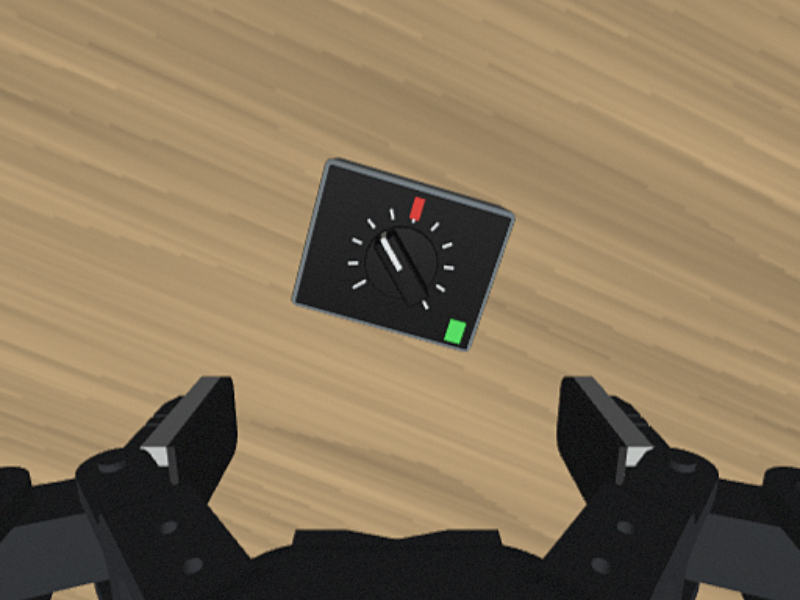

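The wrist view shows the knob at about (402,262). The pointer line runs from (386,235) to (399,268), the red mark is at (417,208) and the lamp at (455,331). I'll take a second wrist position for triangulation.

```bash
python3 -m crank '[[0,0,0,-0.3,0.6,0,-1],[0,0,0,-0.3,0.6,0,-1],[0,0,0,-0.3,0.6,0,-1],[0,0,0,0,0,0,-1],[0,0,0,0,0,0,-1]]'
cat >> h.py <<'E'
def feats(c,roi):
    x0,y0,x1,y1=roi;I=c['img'].astype(int);m=np.zeros(I.shape[:2],bool);m[y0:y1,x0:x1]=1
    Rr,G,B=I[...,0],I[...,1],I[...,2];o={}
    def cc(k): return cv2.connectedComponentsWithStats((k&m).astype(np.uint8),connectivity=8)
    for n,k in(('red',(Rr>150)&(G<90)),('green',(G>150)&(Rr<130))):
        _,_,st,ce=cc(k);i=1+np.argmax(st[1:,4]);o[n]=ce[i]
    _,lab,st,ce=cc((np.abs(Rr-B)<25)&(I.min(2)>140))
    o['white']=[(tuple(np.round(ce[i],1)),st[i,4]) for i in range(1,len(st)) if st[i,4]>2]
    i=1+np.argmax(st[1:,4]);p=np.argwhere(lab==i)[:,::-1].astype(float)
    mu=p.mean(0);v=np.linalg.svd(p-mu)[2][0];t=(p-mu)@v;o['line']=(mu+v*t.min(),mu+v*t.max())
    return o
E
python3 - <<'E'
from h import *
np.set_printoptions(precision=4,suppress=True)
w=load('w1');v=cap('wrist','w2');
p=proj(v,[.45,-.326,.055]);print('knob px',p);x,y=p.astype(int)
a=feats(w,(180,95,335,225));b=feats(v,(max(x-75,0),max(y-65,0),x+75,y+65))
for o in(a,b):print(o)
for n in('red','green'):print(n,tri([(w,a[n]),(v,b[n])]))
la,lb=[sorted(q['line'],key=lambda z:z[1]) for q in(a,b)]
for i in(0,1):print('line',tri([(w,la[i]),(v,lb[i])]))
E
```

```text
clock: 1.53
eef_pos: [0.4419, -0.41, 0.2416]
tool_rot: [-3.076, -0.634, 0.001]
wrist_force: [-1.1, -0.1, -0.4]
opening: 0.0852
gripper_force: 0.0
knob px [173.4538 125.7173]
{'red': array([266.5, 133. ]), 'green': array([290.6268, 211.6268]), 'white': [((np.float64(250.5), np.float64(136.8)), np.int32(11)), ((np.float64(237.0), np.float64(142.6)), np.int32(13)), ((np.float64(264.2), np.float64(141.0)), np.int32(4)), ((np.float64(277.9), np.float64(144.5)), np.int32(10)), ((np.float64(227.8), np.float64(153.7)), np.int32(11)), ((np.float64(249.8), np.float64(162.2)), np.int32(80)), ((np.float64(285.6), np.float64(156.8)), np.int32(14)), ((np.float64(225.4), np.float64(167.9)), np.int32(17)), ((np.float64(286.8), np.float64(170.7)), np.int32(14)), ((np.float64(229.6), np.float64(181.4)), np.int32(17)), ((np.float64(281.1), np.float64(183.8)), np.int32(12)), ((np.float64(271.9), np.float64(195.2)), np.int32(9))], 'line': (array([244.3425, 152.3638]), array([255.3479, 172.2542]))}
{'red': array([184.604,  86.495]), 'green': array([214.5   , 170.4241]), 'white': [((np.float64(168.5), np.f
[... 469 characters left out ...]
6)), ((np.float64(149.9), np.float64(138.8)), np.int32(20)), ((np.float64(203.5), np.float64(141.0)), np.int32(14)), ((np.float64(193.2), np.float64(151.2)), np.int32(17))], 'line': (array([154.3542, 103.0004]), array([167.0864, 123.9475]))}
red (array([ 0.4858, -0.3225,  0.0503]), [np.float64(0.00010260709612470909), np.float64(0.00010260709612477297)])
green (array([ 0.4254, -0.3756,  0.0519]), [np.float64(1.0122463437522443e-05), np.float64(1.0122463437363491e-05)])
line (array([ 0.4653, -0.3096,  0.0797]), [np.float64(2.8964414637498224e-05), np.float64(2.8964414637631734e-05)])
line (array([ 0.4535, -0.3252,  0.0808]), [np.float64(8.049018434693e-05), np.float64(8.049018434695842e-05)])
```

```bash
python3 - <<'E'
from h import *
from scipy.optimize import least_squares
np.set_printoptions(precision=4,suppress=True)
for f,roi in(('w1',(180,95,335,225)),('w2',(98,60,248,190))):
    c=load(f);o=feats(c,roi)
    P=np.array([onz(c,q,.05)[:2] for q,n in o['white'] if 6<n<40])
    s=least_squares(lambda z:np.hypot(*(P-z[:2]).T)-z[2],[.45,-.326,.03])
    C=s.x[:2];red=onz(c,o['red'],.05)[:2];g=onz(c,o['green'],.05)[:2];l=sorted(o['line'],key=lambda z:z[1]);L=[onz(c,q,.0805)[:2] for q in l]
    d=L[0]-L[1];dr=red-C;print(f,s.x,abs(s.fun).max(),'red ang',np.degrees(np.arctan2(*dr[::-1])),np.hypot(*dr),'line',np.degrees(np.arctan2(*d[::-1])),'tip dir',np.degrees(np.arctan2(*(L[0]-C)[::-1])),L,'green rel',g-C)
    print('delta to above knob',delta([C[0],C[1],.2],R.from_matrix(np.array([[0,1,0],[1,0,0],[0,0,-1.]]))))
E
```

```text
w1 [ 0.4518 -0.3271  0.0298] 0.0015974544847326237 red ang 7.634212225635626 0.03419125578089766 line 52.128271484208504 tip dir 51.951630281123535 [array([ 0.4655, -0.3096]), array([ 0.4533, -0.3252])] green rel [-0.027 -0.049]
delta to above knob (array([ -0.0102,  -0.0034, -13.3311]), array([ 1.0344, -1.7829,  1.0497]))
w2 [ 0.4522 -0.3269  0.0294] 0.0003306392887322644 red ang 7.533772742294282 0.033962764079468015 line 52.1925557988878 tip dir 52.414597562616215 [array([ 0.4654, -0.3098]), array([ 0.4535, -0.3251])] green rel [-0.0273 -0.0486]
delta to above knob (array([ -0.0102,  -0.0034, -13.3311]), array([ 1.0457, -1.7821,  1.0497]))
```

The heights agree: ticks and red mark at 0.050, pointer line at 0.080. The axis is at (0.452, -0.327). The pointer is at 52.2° and the mark at 7.6°, so the knob needs 44.6° clockwise.

```bash
python3 -m crank '[[0,0,0,0.35,-0.595,0,-1],[0,0,0,0.35,-0.595,0,-1],[0,0,0,0.345,-0.595,0,-1],[0,0,-0.96,0,0,0.5,-1],[0,0,-0.96,0,0,0.5,-1],[0,0,-0.96,0,0,0.5,-1],[0,0,-0.96,0,0,0.5,-1],[0,0,-0.96,0,0,0.5,-1],[0,0,-0.96,0,0,0.5,-1],[0,0,0,0,0,0,-1],[0,0,0,0,0,0,-1]]'
python3 - <<'E'
from h import *
np.set_printoptions(precision=4,suppress=True)
a=np.radians(52.2);c,s=np.cos(a),np.sin(a)
print(delta([.452,-.327,.0705],R.from_matrix(np.array([[c,s,0],[s,-c,0],[0,0,-1.]]))),monitor.read_state()['joint_pos'])
E
```

```text
clock: 2.5
eef_pos: [0.4523, -0.3255, 0.1224]
tool_rot: [-2.821, -1.379, 0.001]
wrist_force: [-1.0, 0.4, 0.1]
opening: 0.0854
gripper_force: 0.0
(array([-0.017 , -0.0023, -0.02  ]), array([-0.0343,  0.0177,  1.2974])) [-0.77    0.3813 -0.2075  0.9835  0.      1.4622]
```

```bash
python3 -m crank '[[0,0,-0.02,-0.034,0.018,0.4,-1],[0,0,0,0,0,0.4,-1],[0,0,0,0,0,0.3,-1],[0,0,0,0,0,0.2,-1],[0,0,0,0,0,0,-0.3],[0,0,0,0,0,0,0.2],[0,0,0,0,0,0,0.5],[0,0,0,0,0,0,1],[0,0,0,0,0,0,1],[0,0,0,0,0,0,1],[0,0,0,0,0,0,1]]'
```

```text
clock: 3.42
eef_pos: [0.4522, -0.3276, 0.071]
tool_rot: [-2.819, -1.385, 0.001]
wrist_force: [-6.1, 2.8, 14.5]
opening: 0.0127
gripper_force: 59.3
```

```bash
python3 -m crank '[[0,0,0.6,0,0,0,1],[0,0,0.8,0,0,0,1],[0,0,0.9,0,0,0,1],[0,0,0.9,0,0,0,1],[0,0,0.9,0,0,0,1],[0,0,0.9,0,0,0,1],[0,0,0.9,0,0,0,1],[0,0,0.9,0,0,0,1],[0,0,0.9,0,0,0,1],[0,0,0.8,0,0,0,1],[0,0,0.42,0,0,0,1],[0,0,0,0,0,0,1],[0,0,0,0,0,0,1]]'
python3 - <<'E'
from h import *
m=R.from_rotvec(monitor.read_state()['tool_rot']).as_matrix();print(np.degrees(np.arctan2(m[1,0],m[0,0])))
E
```

```text
clock: 4.5
eef_pos: [0.4522, -0.3279, 0.071]
tool_rot: [3.134, 0.211, -0.001]
wrist_force: [-4.8, 2.9, 11.7]
opening: 0.0126
gripper_force: 59.2
7.690185047073008
```

Yaw is 7.7°, which matches the mark. I'll release, rise, and look again.

```bash
python3 -m crank '[[0,0,0,0,0,0,0.3],[0,0,0,0,0,0,-0.3],[0,0,0,0,0,0,-1],[0,0,0,0,0,0,-1],[0,0,0,0,0,0,-1],[0,0,0,0,0,-0.4,-1],[0,0,0,0,0,-0.8,-1],[0,0,0,0,0,-0.9,-1],[0,0,0,0,0,-0.9,-1],[0,0,0,0,0,-0.9,-1],[0,0,0,0,0,0,-1],[0,0,0,0,0,0,-1]]'
python3 - <<'E'
from h import *
np.set_printoptions(precision=4,suppress=True)
c=cap('wrist','w3');x,y=proj(c,[.452,-.327,.05]).astype(int);print(x,y)
o=feats(c,(x-75,y-65,x+75,y+65));C=np.array([.452,-.327]);print(o)
red=onz(c,o['red'],.05)[:2]-C;l=sorted(o['line'],key=lambda z:z[1]);L=[onz(c,q,.0805)[:2] for q in l];d=L[0]-L[1]
print(np.degrees(np.arctan2(*red[::-1])),np.degrees(np.arctan2(*d[::-1])),np.degrees(np.arctan2(*(L[0]-C)[::-1])),L)
im=c['img'][max(y-100,0):y+100,max(x-133,0):x+133,::-1];cv2.imwrite('pics/w3b.png',cv2.resize(im,None,fx=3,fy=3))
E
```

```text
clock: 5.5
eef_pos: [0.4533, -0.3286, 0.228]
tool_rot: [3.132, 0.211, 0.004]
wrist_force: [0.0, -0.5, -0.4]
opening: 0.0853
gripper_force: 0.0
252 172
{'red': array([252.0196, 135.7941]), 'green': array([299.6897, 207.3448]), 'white': [((np.float64(237.2), np.float64(144.0)), np.int32(12)), ((np.float64(266.8), np.float64(144.0)), np.int32(13)), ((np.float64(252.3), np.float64(144.3)), np.int32(3)), ((np.float64(225.5), np.float64(153.2)), np.int32(13)), ((np.float64(278.5), np.float64(153.8)), np.int32(13)), ((np.float64(251.7), np.float64(165.6)), np.int32(89)), ((np.float64(219.9), np.float64(167.1)), np.int32(16)), ((np.float64(283.5), np.float64(167.7)), np.int32(15)), ((np.float64(221.6), np.float64(181.8)), np.int32(14)), ((np.float64(282.0), np.float64(182.0)), np.int32(15)), ((np.float64(229.3), np.float64(194.1)), np.int32(15)), ((np.float64(274.2), np.float64(194.2)), np.int32(20))], 'line': (array([251.5185, 153.9925]), array([251.8637, 178.0163]))}
7.92585803261975 8.498306255379559 9.06930712685548 [array([ 0.4741, -0.3235]), array([ 0.4542, -0.3264])]
```

View pics/w3b.png

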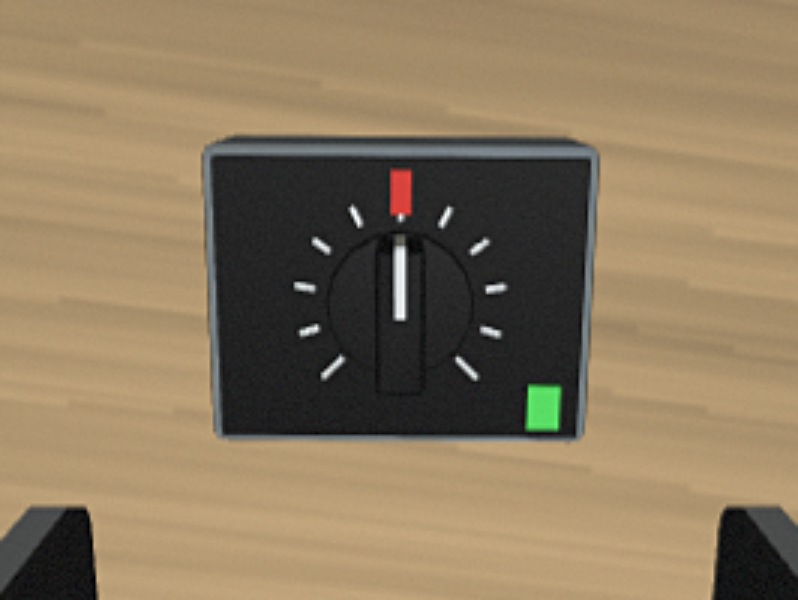

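The knob points at the red mark (line (401,235)–(401,320), mark at (401,192)), within about 1°. Next I'll move over the slide.

```bash
python3 -m crank '[[0,0,0,0.145,-0.5,0,-1],[0,0,0,0.145,-0.91,0,-1],[0,0,0,0.145,-0.91,0,-1],[0,0,0,0.145,-0.91,0,-1],[0,0,0,0.145,-0.91,0,-1],[0,0,0,0.145,-0.91,0,-1],[0,0,0,0.145,-0.91,0,-1],[0,0,0,0.145,-0.91,0,-1],[0,0,0,0.145,-0.91,0,-1],[0,0,0,0.145,-0.91,0,-1],[0,0,0,0.145,-0.91,0,-1],[0,0,0,0.145,-0.91,0,-1],[0,0,0,0.145,-0.91,0,-1],[0,0,0,0.145,-0.91,0,-1],[0,0,0,0.145,-0.91,0,-1],[0,0,0,0.145,-0.91,0,-1],[0,0,0,0.145,-0.91,0,-1],[0,0,0,0.145,-0.91,0,-1],[0,0,0,0.145,-0.91,0,-1],[0,0,0,0.0,-0.4,0,-1]]' && python3 -m crank '[[0,0,0,0,0,0,-1],[0,0,0,0,0,0,-1]]'
python3 - <<'E'
from h import *
w=cap('wrist','w4');cv2.imwrite('pics/w4b.png',cv2.resize(w['img'][:,:,::-1],(800,600)))
t=cap('top','t4')
E
```

```text
clock: 7.22
eef_pos: [0.479, 0.2594, 0.2331]
tool_rot: [-3.021, -0.461, 0.025]
wrist_force: [-0.2, -0.6, -0.4]
opening: 0.0855
gripper_force: 0.0
clock: 7.38
eef_pos: [0.4787, 0.2575, 0.2338]
tool_rot: [-3.023, -0.458, 0.024]
wrist_force: [0.2, -0.0, 0.0]
opening: 0.0851
gripper_force: 0.0
```

View pics/w4b.png

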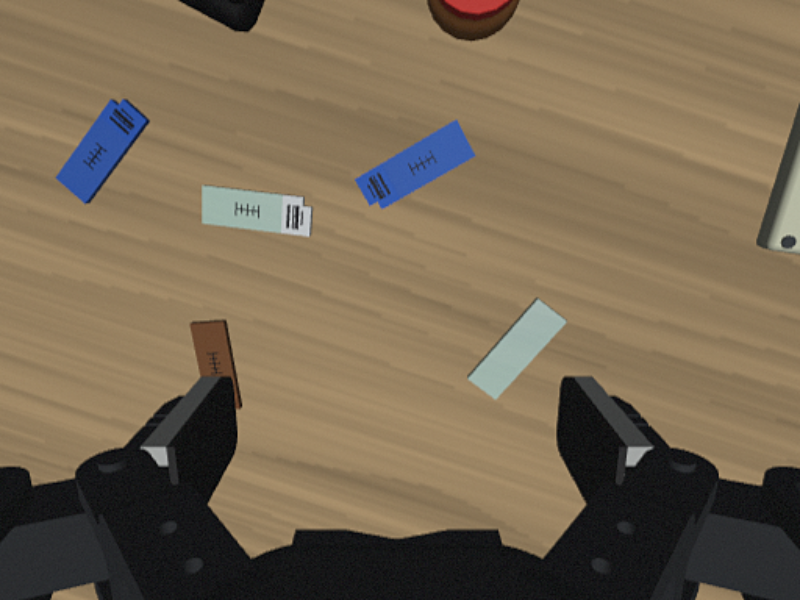

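The slide is at (202–312, 185–236), with the notch top right and the frosted end on the right. The blank is at (517,348). Next I'll turn the tool to the grasp yaw.

```bash
cat >> h.py <<'E'
def slide(c,p0,z=.005):
    "slide contour near world point p0: min-area rect and corners on plane z"
    u=proj(c,[*p0,z]);I=c['img'].astype(int);m=((I[...,1]>125)&(I[...,2]>I[...,0]-30)&(I[...,2]>110)).astype(np.uint8)
    m=cv2.morphologyEx(m,cv2.MORPH_CLOSE,np.ones((5,5)))
    cs,_=cv2.findContours(m,cv2.RETR_EXTERNAL,cv2.CHAIN_APPROX_NONE)
    k=min((q for q in cs if cv2.contourArea(q)>200),key=lambda q:np.hypot(*(q[:,0].mean(0)-u)))
    W=np.array([onz(c,q,z)[:2] for q in k[:,0]]);(cx,cy),s,_=cv2.minAreaRect((W*1000).astype(np.float32))
    B=cv2.boxPoints(((cx,cy),s,_));e=B[1]-B[0] if np.linalg.norm(B[1]-B[0])>np.linalg.norm(B[2]-B[1]) else B[2]-B[1]
    return k[:,0],np.array([cx,cy])/1000,s,np.degrees(np.arctan2(e[1],e[0]))%180,cv2.boxPoints(((cx,cy),s,_))/1000
E
python3 - <<'E'
from h import *
np.set_printoptions(precision=4,suppress=True)
w=load('w4');k,c,s,a,B=slide(w,(.468,.374));print(c,s,a);
k,c2,s2,a2,B2=slide(load('t4'),(.468,.374));print('top',c2,s2,a2)
y=np.radians(a);print(delta([*c,.2],R.from_matrix(np.array([[np.cos(y),np.sin(y),0],[np.sin(y),-np.cos(y),0],[0,0,-1.]]))))
E
```

```text
[0.4693 0.3767] (26.86880874633789, 75.646728515625) 101.120735
top [ 0.7056 -0.004 ] (291.6010437011719, 166.9327850341797) 9.997878
(array([ -0.8174,  -0.7033, -16.7797]), array([ 0.655 , -2.8451,  1.1024]))
```

```bash
python3 -m crank '[[0,0,0,0.2,-0.7,0,-1],[0,0,0,0.2,-0.7,0,-1],[0,0,0,0.15,-0.7,0,-1],[0,0,0,0.1,-0.7,0,-1],[-0.05,-0.04,-0.98,0,0,0,-1],[-0.05,-0.04,-0.98,0,0,0,-1],[-0.05,-0.04,-0.98,0,0,0,-1],[-0.05,-0.04,-0.98,0,0,0,-1],[-0.05,-0.04,-0.98,0,0,0,-1],[-0.05,-0.04,-0.98,0,0,0,-1],[-0.05,-0.04,-0.98,0,0,0,-1],[-0.05,-0.04,-0.98,0,0,0,-1],[-0.05,-0.04,-0.98,0,0,0,-1],[-0.05,-0.04,-0.98,0,0,0,-1],[-0.05,-0.04,-0.98,0,0,0,-1],[-0.05,-0.04,-0.98,0,0,0,-1]]' && python3 -m crank '[[-0.05,-0.04,-0.98,0,0,0,-1],[-0.05,-0.04,-0.98,0,0,0,-1],[-0.05,-0.04,-0.98,0,0,0,-1],[-0.05,-0.04,-0.98,0,0,0,-1],[-0.05,-0.04,-0.98,0,0,0,-1],[0,0,0,0,0,0,-1],[0,0,0,0,0,0,-1]]'
python3 - <<'E'
from h import *
np.set_printoptions(precision=4,suppress=True)
v=cap('wrist','w5');w=load('w4')
S=[slide(c,(.469,.377)) for c in(w,v)]
for k,c,s,a,B in S: print(c,s,a)
def ext(k,c):  # three full corners: project contour onto z=.005 plane frame, pick extreme points
    W=np.array([onz(c,q,.005)[:2] for q in k]);D=W-np.array([.469,.377]);y=np.radians(-79);X=D@[np.cos(y),np.sin(y)];Y=D@[-np.sin(y),np.cos(y)]
    return [k[np.argmax(f)] for f in(X-Y,-X-Y,-X+Y)]
for p,q in zip(ext(S[0][0],w),ext(S[1][0],v)): print(p,q,tri([(w,p),(v,q)]))
c,a=S[1][1],S[1][3];y=np.radians(a);Rt=R.from_matrix(np.array([[np.cos(y),np.sin(y),0],[np.sin(y),-np.cos(y),0],[0,0,-1.]]))
print(delta([*c,.2],Rt),monitor.read_state()['joint_pos'])
t=load('top0');A=[(404,291),(484,275),(378,161),(456,147)]
cv2.imwrite('pics/w5b.png',v['img'][:,:,::-1])
E
```

```text
clock: 8.82
eef_pos: [0.4861, 0.3201, 0.2459]
tool_rot: [-2.34, -2.001, -0.013]
wrist_force: [-0.5, 0.0, -0.5]
opening: 0.0854
gripper_force: 0.0
clock: 9.4
eef_pos: [0.486, 0.3204, 0.246]
tool_rot: [-1.889, -2.469, -0.035]
wrist_force: [1.2, 0.1, -0.1]
opening: 0.0852
gripper_force: 0.0
[0.4693 0.3767] (26.86880874633789, 75.646728515625) 101.120735
[0.4691 0.3771] (26.012332916259766, 76.3447036743164) 101.106285
[197 151] [238 147] (array([0.464 , 0.3378, 0.0051]), [np.float64(0.00031327165416956054), np.float64(0.000313271654169574)])
[129 142] [242  75] (array([0.4496, 0.4115, 0.0041]), [np.float64(0.00027138449920136433), np.float64(0.0002713844992012127)])
[130 118] [266  76] (array([ 0.474 ,  0.4176, -0.0008]), [np.float64(0.0003205381186778581), np.float64(0.00032053811867774535)])
(array([-0.0356, -0.4536,  0.8108]), array([ 1.4285, -0.036 ,  1.2084])) [0.4243 0.3558 0.0984 1.3088 0.0394 1.7306]
```

View pics/w5b.png

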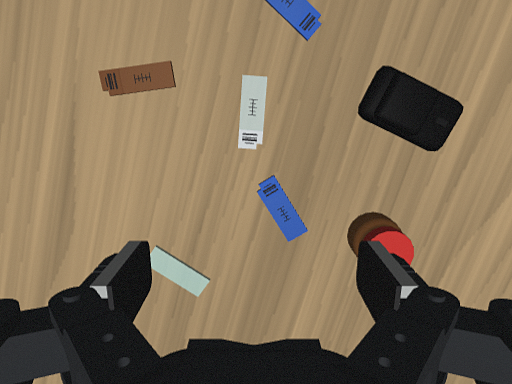

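The view shows the slide at (239–267, 75–149) with the notch at its lower right. The mouse, jar and blue look-alike are clear of the planned finger span.

```bash
python3 -m crank '[[-0.02,-0.23,0.4,0.5,0,0.3,-1],[-0.02,-0.22,0.4,0.5,0,0.5,-1],[0,0,0,0.5,0,0.5,-1],[0,0,0,0.1,0,0.5,-1],[0,0,0,0,0,0.5,-1],[0,0,0,0,0,0.4,-1],[0,0,0,0,0,0,-1],[0,0,0,0,0,0,-1]]'
cat > d.py <<'E'
from h import *
np.set_printoptions(precision=4,suppress=True)
y=np.radians(101.1);Rt=R.from_matrix(np.array([[np.cos(y),np.sin(y),0],[np.sin(y),-np.cos(y),0],[0,0,-1.]]))
p=np.array([.4692,.377])+.012*np.array([np.cos(y),np.sin(y)])
print(delta([*p,.012],Rt))
E
python3 d.py
```

```text
clock: 10.12
eef_pos: [0.471, 0.3838, 0.1391]
tool_rot: [-1.993, -2.428, 0.001]
wrist_force: [-0.4, -0.5, 0.9]
opening: 0.0853
gripper_force: 0.0
(array([-0.0069,  0.0009,  0.0327]), array([ 0.1427, -0.0735,  3.1767]))
```

```bash
python3 -m crank '[[0,0,0.03,0.143,-0.074,0.4,-0.1],[0,0,0,0,0,0.5,-0.1],[0,0,0,0,0,0.5,-0.1],[0,0,0,0,0,0.5,-0.1],[0,0,0,0,0,0.4,-0.1],[0,0,0,0,0,0.3,-0.1],[0,0,0,0,0,0,-0.1],[0,0,0,0,0,0,-0.1],[0,0,0,0,0,0,-0.1]]'
python3 d.py
```

```text
clock: 10.87
eef_pos: [0.4681, 0.3896, 0.0368]
tool_rot: [1.994, 2.427, 0.004]
wrist_force: [0.9, 0.8, -0.8]
opening: 0.0468
gripper_force: 0.0
(array([ 0.0293, -0.0128,  0.0171]), array([-0.0156, -0.0347,  0.62  ]))
```

```bash
python3 -m crank '[[0.03,-0.01,0.02,-0.016,-0.035,0.3,-0.1],[0,0,0,0,0,0.2,-0.1],[0,0,0,0,0,0.12,-0.1],[0,0,0,0,0,0,-0.1],[0,0,0,0,0,0,0.1],[0,0,0,0,0,0,0.2],[0,0,0,0,0,0,0.3],[0,0,0,0,0,0,1],[0,0,0,0,0,0,1],[0,0,0,0,0,0,1],[0,0,0,0,0,0,1]]'
python3 d.py
```

```text
clock: 11.78
eef_pos: [0.4664, 0.3886, 0.0112]
tool_rot: [-1.995, -2.426, 0.001]
wrist_force: [0.2, -0.7, 5.2]
opening: 0.0234
gripper_force: 60.5
(array([-0.0075,  0.0013,  0.0049]), array([ 0.0021,  0.0134, -0.0198]))
```

Gripped. I'll lift, check the slide in hand, and measure the stand.

```bash
python3 -m crank '[[0,0,0,0,0,-0.3,1],[0,0,0,0,0,-0.6,1],[0,0,0,0,0,-0.8,1],[0,0,0,0,0,-0.8,1],[0,0,0,0,0,-0.8,1],[0,0,0,0,0,-0.8,1],[0,0,0,0,0,-0.6,1],[0,0,0,0,0,-0.3,1],[0,0,0,0,0,0,1],[0,0,0,0,0,0,1]]'
python3 - <<'E'
from h import *
np.set_printoptions(precision=4,suppress=True)
w=cap('wrist','w6');s=cap('scene','s6');t=cap('top','t6')
a=cv2.resize(w['img'][150:,100:412,::-1],(400,300));x,y=proj(s,[.4664,.3886,.2]).astype(int);print(x,y)
x=min(max(x,70),442);b=cv2.resize(s['img'][max(y-52,0):y+53,x-70:x+70,::-1],(400,300));
x2,y2=proj(t,[.4664,.3886,.2]).astype(int);c=cv2.resize(t['img'][y2-52:y2+53,x2-70:x2+70,::-1],(400,300));d=cv2.resize(t['img'][40:220,200:440,::-1],(400,300))
cv2.imwrite('pics/m6.png',np.vstack([np.hstack([a,b]),np.hstack([c,d])]))
# plate by colour
def plate(c,z=.018):
    I=c['img'].astype(int);m=((I.min(2)>140)&(I[...,0]-I[...,2]<60)).astype(np.uint8)
    u=proj(c,[.62,.03,z]);n,l,st,_=cv2.connectedComponentsWithStats(m);i=l[int(u[1]),int(u[0])];print('lab',i,st[i])
    k=max(cv2.findContours((l==i).astype(np.uint8),cv2.RETR_EXTERNAL,cv2.CHAIN_APPROX_NONE)[0],key=len)[:,0]
    W=np.array([onz(c,q,z)[:2] for q in k]);rc=cv2.minAreaRect((W*1000).astype(np.float32));return rc,cv2.boxPoints(rc)
for n in('t6','s6'):print(n,plate(load(n)))
E
```

```text
clock: 12.62
eef_pos: [0.4664, 0.3886, 0.2106]
tool_rot: [-1.995, -2.426, 0.001]
wrist_force: [-0.2, 0.1, -1.0]
opening: 0.0234
gripper_force: 59.0
334 137
lab 4 [ 241   93   70   94 3476]
t6 (((702.8424682617188, -3.8783950805664062), (294.0111083984375, 171.7044219970703), 9.898231506347656), array([[ 543.2673,   55.4258],
       [ 572.783 , -113.7227],
       [ 862.4177,  -63.1826],
       [ 832.9019,  105.9659]], dtype=float32))
lab 8 [ 212  239  121   97 4870]
s6 (((702.8408203125, -4.1916656494140625), (291.6466369628906, 165.45289611816406), 9.998519897460938), array([[ 544.869 ,   51.9601],
       [ 573.5955, -110.9799],
       [ 860.8126,  -60.3434],
       [ 832.0862,  102.5966]], dtype=float32))
```

View pics/m6.png

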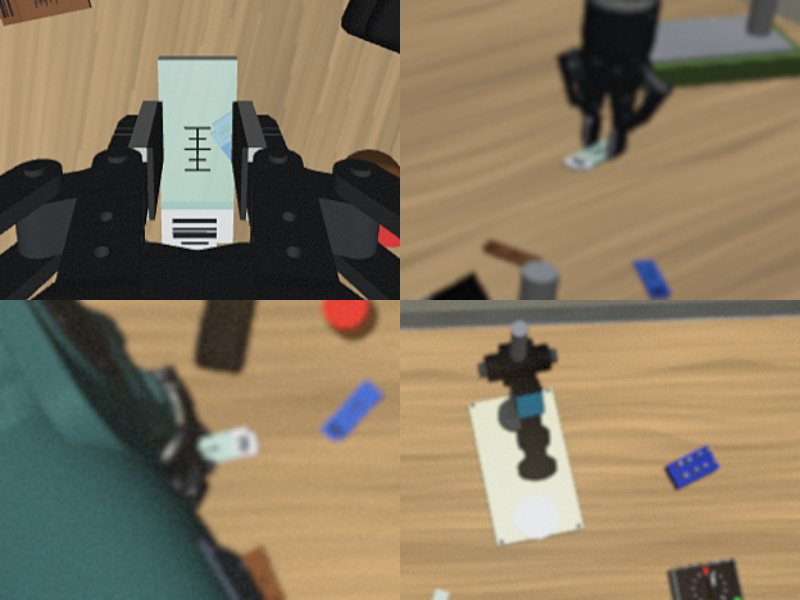

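In the wrist view the slide is level and straight, gripped on the clear glass near the scale, with the frosted part below about row 209. The stand plate fits 292x166 at yaw 10°. Next I'll check the camera head and the in-hand offset.

```bash
python3 - <<'E'
from h import *
np.set_printoptions(precision=4,suppress=True)
w,s,t=[load(n) for n in('w6','s6','t6')]
st=monitor.read_state();R0=R.from_rotvec(st['tool_rot'])
for dz in(-.005,-.0062,-.008):
  print(dz,[R0.inv().apply(onz(w,(100+u*.78,150+v*.78),st['eef_pos'][2]+dz)-st['eef_pos']) for u,v in((158,60),(237,60),(162,209),(234,209))])
I=w['img'].astype(int);print(I[188:202,250],I[308:318,250])
# head
ax=np.array([np.cos(np.radians(9.95)),np.sin(np.radians(9.95))]);F=np.array([.5698,-.0273,.14])
def teal(c,roi):
    I=c['img'].astype(int);m=np.zeros(I.shape[:2],bool);x0,y0,x1,y1=roi;m[y0:y1,x0:x1]=1
    k=((I[...,2]-I[...,0]>35)&(I[...,1]-I[...,0]>15)&m).astype(np.uint8);n,l,q,ce=cv2.connectedComponentsWithStats(k);i=1+np.argmax(q[1:,4]);print(q[i]);return ce[i]
P,e=tri([(t,teal(t,(255,85,300,120))),(s,teal(s,(250,180,310,215)))]);print('teal',P,e)
D=P-F;print('along',D[:2]@ax,'lat',D[:2]@[-ax[1],ax[0]],'up',D[2])
L=F+np.array([*(ax*.0707),.0707]);print('lens px',proj(t,L),proj(s,L))
# near plate corners by two views
for a,b in(((404,291),(400,374)),((484,275),(333,418))): print(tri([(t,np.array(a)*.64),(s,np.array(b)*.64)]))
th=np.linspace(0,2*np.pi,40);side=np.array([-ax[1],ax[0],0]);n2=np.array([*(-ax*.7071),.7071])
o=[]
for c in(t,s):
    im=c['img'][:,:,::-1].copy();im=cv2.resize(im,None,fx=4,fy=4,interpolation=cv2.INTER_CUBIC)
    for a in th: 
        q=proj(c,L+.033*(np.cos(a)*side+np.sin(a)*n2))*4+1.5;cv2.circle(im,tuple(q.astype(int)),1,(0,0,255),-1)
    q=(proj(c,L)*4).astype(int);o.append(im[q[1]-200:q[1]+200,q[0]-200:q[0]+200])
cv2.imwrite('pics/head.png',np.hstack(o))
E
```

```text
-0.005 [array([ 0.0269, -0.0112,  0.005 ]), array([0.0269, 0.0144, 0.0049]), array([-0.0287, -0.011 ,  0.0051]), array([-0.0286,  0.0147,  0.005 ])]
-0.0062 [array([ 0.0265, -0.0113,  0.0062]), array([0.0266, 0.0146, 0.0061]), array([-0.0295, -0.0111,  0.0063]), array([-0.0295,  0.0149,  0.0062])]
-0.008 [array([ 0.026 , -0.0115,  0.008 ]), array([0.026 , 0.0147, 0.0079]), array([-0.0308, -0.0113,  0.0081]), array([-0.0307,  0.015 ,  0.008 ])]
[[170 144 108]
 [169 144 108]
 [166 142 107]
 [168 142 106]
 [175 147 110]
 [135 121  95]
 [ 88  94  84]
 [ 74  83  75]
 [120 132 123]
 [179 197 190]
 [193 213 207]
 [187 210 204]
 [188 208 200]
 [189 211 204]] [[165 199 192]
 [163 196 190]
 [165 197 191]
 [164 196 191]
 [162 196 187]
 [193 211 209]
 [219 220 223]
 [219 221 223]
 [217 221 222]
 [218 221 223]]
[269  95  17  16 205]
[267 191  16  18 155]
teal [ 0.7208 -0.0054  0.286 ] [np.float64(0.004326650884100523), np.float64(0.004326650884100611)]
along 0.15252572924101168 lat -0.004567120675092379 up 0.14599843638807009
lens px [282.2286 141.8158] [252.4733 208.0679]
(array([0.5517, 0.0522, 0.0089]), [np.float64(0.0007602094530000051), np.float64(0.0007602094530001206)])
(array([ 0.582 , -0.1074,  0.0096]), [np.float64(0.004546435882690974), np.float64(0.004546435882691037)])
```

View pics/head.png

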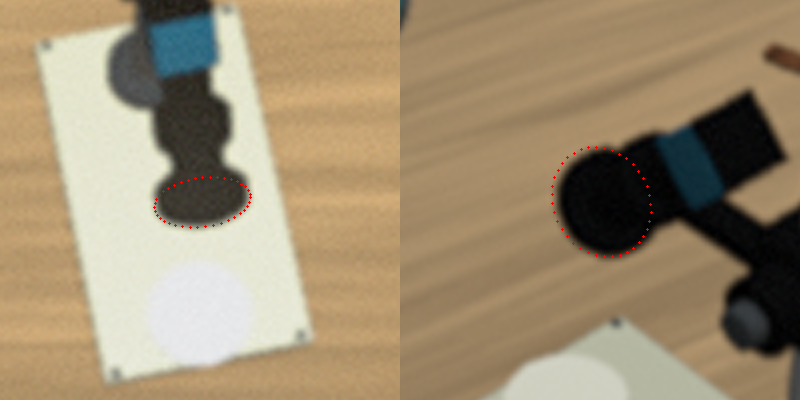

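The predicted ring circle sits on the ring light in both views, so the stand pose is good. In the hand, the label is 39.5 mm along tool -x. I'll rotate to yaw 190°, then move to a stand-off pose.

```bash
python3 -m crank '[[0,0,-0.5,0,0,0,1],[0,0,-0.9,0,0,0,1],[0,0,-0.95,0,0,0,1],[0,0,-0.95,0,0,0,1],[0,0,-0.95,0,0,0,1],[0,0,-0.95,0,0,0,1],[0,0,-0.95,0,0,0,1],[0,0,-0.95,0,0,0,1],[0,0,-0.95,0,0,0,1],[0,0,-0.95,0,0,0,1],[0,0,-0.95,0,0,0,1],[0,0,-0.95,0,0,0,1],[0,0,-0.95,0,0,0,1],[0,0,-0.95,0,0,0,1],[0,0,-0.95,0,0,0,1],[0,0,-0.95,0,0,0,1],[0,0,-0.95,0,0,0,1],[0,0,-0.95,0,0,0,1],[0,0,-0.95,0,0,0,1],[0,0,-0.4,0,0,0,1]]' && python3 -m crank '[[0,0,0,0.1,-0.3,0,1],[0,0,0,0.15,-0.6,0,1],[0,0,0,0.15,-0.65,0,1],[0,0,0,0.15,-0.65,0,1],[0,0,0,0.15,-0.65,0,1],[0,0,0,0.15,-0.65,0,1],[0,0,0,0.15,-0.65,0,1],[0,0,0,0.15,-0.65,0,1],[0,0,0,0.15,-0.65,0,1],[0,0,0,0.15,-0.65,0,1],[0,0,0,0.15,-0.65,0,1],[0,0,0,0.15,-0.65,0,1],[0,0,0,0.15,-0.65,0,1],[0,0,0,0.15,-0.65,0,1],[0,0,0,0.15,-0.65,0,1],[0,0,0,0.15,-0.65,0,1],[0,0,0,0.1,-0.65,0,1],[0,0,0,0,-0.3,0,1],[0,0,0,0,0,0,1],[0,0,0,0,0,0,1]]'
cat > d2.py <<'E'
from h import *
np.set_printoptions(precision=4,suppress=True)
y=np.radians(189.95);Rt=R.from_matrix(np.array([[np.cos(y),np.sin(y),0],[np.sin(y),-np.cos(y),0],[0,0,-1.]]))
print(delta([.5310,-.0346,.1465],Rt),monitor.read_state()['joint_pos'])
E
python3 d2.py
python3 - <<'E'
from h import *
print('plate corner from w4',onz(load('w4'),(766*.64,240*.64),.018)); cap('wrist','w7')
E
```

```text
clock: 14.43
eef_pos: [0.4659, 0.3883, 0.2093]
tool_rot: [0.305, -3.123, 0.002]
wrist_force: [-0.4, -0.0, 0.3]
opening: 0.0236
gripper_force: 59.0
clock: 16.1
eef_pos: [0.4525, -0.06, 0.2103]
tool_rot: [0.295, -3.125, -0.0]
wrist_force: [-0.7, 0.3, -0.1]
opening: 0.0234
gripper_force: 59.0
(array([ 0.0037, -0.0331,  0.1709]), array([-2.0519,  0.2549,  1.588 ])) [-0.31    0.1616 -0.2724  1.1395 -0.0011 -0.4986]
plate corner from w4 [0.55302004 0.06157438 0.018     ]
```

```bash
python3 - <<'E'
from h import *
a=load('w4')['img'][90:180,400:512,::-1];b=load('w7')['img'][:,:,::-1]
cv2.imwrite('pics/m7.png',np.hstack([cv2.resize(a,(373,300),interpolation=cv2.INTER_CUBIC),cv2.resize(b,(400,300))]))
w=load('w7')
for p in([.5449,.0523,.018],[.5735,-.1109,.018]):print(proj(w,p),proj(load('w4'),p))
E
```

```text
[341.86652659 272.68122997] [495.2837278 164.4544497]
[182.58013816 270.29875464] [674.2776362  189.25665923]
```

View pics/m7.png

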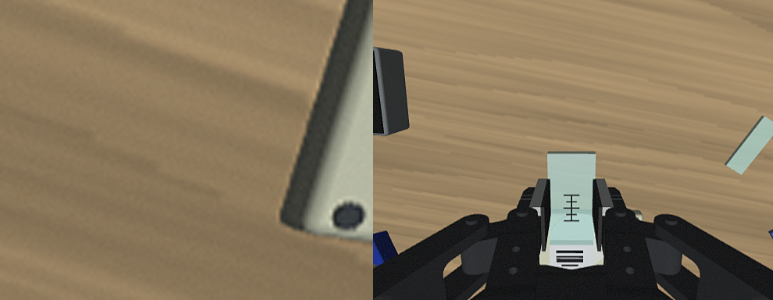

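```bash
python3 - <<'E'
from h import *
np.set_printoptions(precision=4,suppress=True)
red=np.array([.4858,-.3225]);g=np.array([.4254,-.3756])
for n in('t6','s6'):
    c=load(n);u=proj(c,[.45,-.33,.05]).astype(int);I=c['img'].astype(int)
    m=np.zeros(I.shape[:2],bool);m[u[1]-40:u[1]+40,u[0]-40:u[0]+40]=1
    for q,k,ref in(('red',(I[...,0]-I[...,1]>60)&(I[...,0]-I[...,2]>60),red),('green',(I[...,1]-I[...,0]>60),g)):
        ys,xs=np.nonzero(k&m);W=onz(c,(xs.mean(),ys.mean()),.05);print(n,q,len(xs),W[:2],'bias',W[:2]-ref)
for n in('top0','w4'):
    k,c,s,a,B=slide(load(n),(.432,.174));print(n,'blank',c,s,a)
    k,c,s,a,B=slide(load(n),(.469,.377));print(n,'slide',c,s,a)
w=load('w4')
c=onz(w,(491.3,159.1),.018);e=onz(w,(511.6,162.3),.018);print('corner',c,e)
ax=np.array([np.cos(np.radians(9.95)),np.sin(np.radians(9.95))]);lat=np.array([-ax[1],ax[0]])
print('origin from w4 corner',c[:2]-.085*lat+.01*ax)
# red lid & blue drill: jar in scene/top too
E
```

```text
t6 red 16 [ 0.4853 -0.325 ] bias [-0.0005 -0.0025]
t6 green 27 [ 0.4262 -0.3787] bias [ 0.0008 -0.0031]
s6 red 17 [ 0.4849 -0.3236] bias [-0.0009 -0.0011]
s6 green 19 [ 0.4242 -0.376 ] bias [-0.0012 -0.0004]
top0 blank [ 0.7053 -0.0036] (291.2381896972656, 167.37681579589844) 10.30371
top0 slide [ 0.7053 -0.0036] (291.2381896972656, 167.37681579589844) 10.30371
w4 blank [0.4316 0.1762] (26.319730758666992, 76.25080871582031) 160.36882
w4 slide [0.4693 0.3767] (26.86880874633789, 75.646728515625) 101.120735
corner [0.5485 0.0582 0.018 ] [0.5514 0.0392 0.018 ]
origin from w4 corner [ 0.573  -0.0238]
```

After correcting for the camera bias (top view about -2.7 mm in y), the focus is at about (0.571, -0.0245, 0.140). I'll approach it from the free side.

```bash
sed -i 's/\[.5310,-.0346,.1465\]/[.5322,-.0318,.1465]/' d2.py; python3 d2.py; python3 -m crank '[[0,0,0.06,0,0.07,0.3,1],[0,-0.01,0.06,0,0.07,0.4,1],[0,-0.01,0.05,0,0.07,0.4,1],[0,-0.01,0,0,0.07,0.3,1],[0,0,0,0,0.07,0.18,1],[0,0,0,-0.2,0,0,1],[0,0,0,-0.3,0,0,1],[0,0,0,-0.3,0,0,1],[0,0,0,-0.2,0,0,1],[0,0,0,0,0,0,1],[0,0,0,0,0,0,1]]'; python3 d2.py
```

```text
(array([ 0.0029, -0.0312,  0.184 ]), array([-2.0931,  0.3017,  1.5919])) [-0.3089  0.1612 -0.2725  1.1396 -0.0011 -0.4986]
clock: 17.07
eef_pos: [0.4898, -0.0391, 0.1478]
tool_rot: [-0.276, 3.129, -0.001]
wrist_force: [0.2, 0.1, 0.2]
opening: 0.0239
gripper_force: 59.0
(array([-0.0068,  0.0082,  0.0239]), array([-1.0759, -0.0048,  0.0339])) [-0.2456  0.2562 -0.3247  0.989  -0.0002 -0.4214]
```

```bash
python3 -m crank '[[0,0,0.02,-0.2,0,0.01,1],[0,0,0,-0.3,0,0.01,1],[0,0,0,-0.3,0,0.01,1],[0,0,0,-0.2,0,0,1],[0,0,0,-0.075,-0.005,0,1],[0,0,0,0,0,0,1],[0,0,0,0,0,0,1],[0,0,0,0,0,0,1]]'; python3 d2.py
python3 - <<'E'
from h import *
w,t,s=cap('wrist','w8'),cap('top','t8'),cap('scene','s8')
o=[]
F=[.571,-.0245,.14]
for c in(t,s):
    im=cv2.resize(c['img'][:,:,::-1],None,fx=4,fy=4,interpolation=cv2.INTER_CUBIC);q=(proj(c,F)*4+1.5).astype(int);cv2.circle(im,tuple(q),3,(0,0,255),1);o.append(im[q[1]-150:q[1]+150,q[0]-133:q[0]+133])
o.append(cv2.resize(w['img'][150:,100:412,::-1],(266,300)));cv2.imwrite('pics/m8.png',np.hstack(o))
E
```

```text
clock: 17.73
eef_pos: [0.5314, -0.0322, 0.1465]
tool_rot: [-0.271, 3.129, -0.001]
wrist_force: [-0.5, 0.1, 0.0]
opening: 0.0234
gripper_force: 59.0
(array([-0.0049,  0.0043, -0.0067]), array([-0.0225,  0.0074,  0.0007])) [-0.2136  0.3229 -0.2291  1.0182 -0.0003 -0.3867]
```

View pics/m8.png

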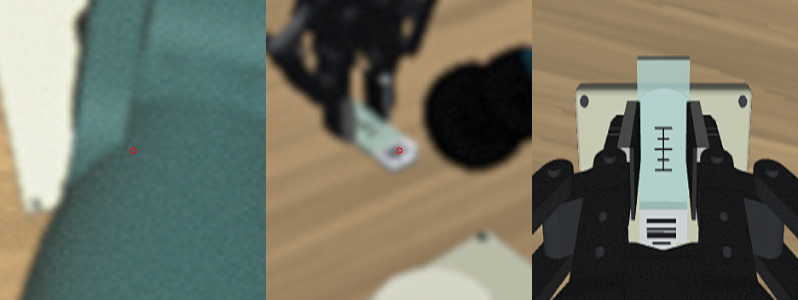

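The scene view puts the target dot on the middle of the frosted end, and the slide is held level. The wrist view now also shows both near corners of the base plate, so I'll use them for a final check.

```bash
python3 - <<'E'
from h import *
np.set_printoptions(precision=4,suppress=True)
w=load('w8');I=w['img'].astype(int)
m=((I.min(2)>135)&(I[...,0]-I[...,2]<55))
ax=np.array([np.cos(np.radians(9.95)),np.sin(np.radians(9.95))]);lat=np.array([-ax[1],ax[0]])
T=[]
for u in(175,185,195,205,297,310,325,335):
    v=np.nonzero(m[200:260,u])[0]
    if len(v): T.append((u,v[0]+200,onz(w,(u,v[0]+199.5),.018)[:2]@ax))
print(T)
for v in(235,240,245,250):
    k=np.nonzero(m[v,130:380])[0]+130;L,Rr=[onz(w,(x,v),.018)[:2]@lat for x in(k[0]-.5,k[-1]+.5)];print(v,k[0],k[-1],L,Rr,'width',L-Rr,'mid',(L+Rr)/2)
F=np.array([.571,-.0245]);print('predict edge',F@ax-.01,'mid',F@lat)
E
```

```text
[(175, np.int64(221), np.float64(0.5491122197139219)), (185, np.int64(221), np.float64(0.5491042570553933)), (195, np.int64(221), np.float64(0.5490962953401579)), (205, np.int64(221), np.float64(0.5490883345680483)), (297, np.int64(221), np.float64(0.5490151396867563)), (310, np.int64(221), np.float64(0.5490048033599775)), (325, np.int64(221), np.float64(0.5489928788055773)), (335, np.int64(221), np.float64(0.5489849302788669))]
235 152 356 -0.2053410818309486 -0.03913925865305646 width -0.16620182317789214 mid -0.12224017024200252
240 152 355 -0.20568041820446514 -0.039608774465153665 width -0.1660716437393115 mid -0.1226445963348094
245 152 355 -0.206022556374644 -0.03926573425061556 width -0.16675682212402845 mid -0.12264414531262978
250 153 355 -0.2055456978726658 -0.03891985343368705 width -0.16662584443897877 mid -0.12223277565317642
predict edge 0.5481782169858274 mid -0.12279384382990244
```

The plate edge and midline agree with the target within 1 mm. I'll make one small trim, let the arm settle, and hand in.

```bash
python3 -m crank '[[0,0,0,-0.015,0,0,1],[0,0,0,0,0,0,1],[0,0,0,0,0,0,1],[0,0,0,0,0,0,1],[0,0,0,0,0,0,1],[0,0,0,0,0,0,1]]'; python3 d2.py; python3 -c "
from plant import r
print(r.close_job())"
```

```text
clock: 18.38
eef_pos: [0.5325, -0.0321, 0.1465]
tool_rot: [-0.272, 3.129, -0.001]
wrist_force: [-0.4, 1.2, 0.2]
opening: 0.0236
gripper_force: 59.0
(array([-0.0061,  0.0076, -0.0043]), array([ 0.0052,  0.0079, -0.0006])) [-0.2129  0.3245 -0.2268  1.0186 -0.0002 -0.3861]
the job is handed in; nothing more can be done
None
```

I turned the knob to the red mark (within about 1°) and handed the job in at 18.4 s, with the arm still holding the slide level by the clear glass, label up; I measure the middle of the frosted end within about 1–2 mm of the camera's focus.

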